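# Refit the service cover of a thermal cycler and hold it on its gasket

### The arm

A 6-joint arm with a two-finger parallel gripper is mounted at the origin on the work surface. World frame = base frame: x ahead of the robot, y to its left, z up, the work surface at z = 0. Lengths are in mm, angles in rad, forces in N, time in s.
With the tool pointing down it reaches from about 400 to 925 mm from the base axis. Payload 12.5 kg.
Tool frame: the origin (TCP) lies at the very end of the fingers, on their centre line; the grasp point (between the pads) lies 19 mm behind it (arm.grip_point_offset is the distance from the TCP to the grasp point, in mm); z points along the fingers, y is the line along which they close (so a half turn about z gives the same grasp; the last joint's range is limited). The gripper opens to 95 mm and grips with 3 to 60 N. Pads are 20 mm wide; open, the fingers measure 119 mm over their backs; the gripper's body (75 mm by 180 mm) begins 59 mm behind the grasp point.
Start: joints at [1.239, 0.491, 1.559, -0, 1.092, -0.106], TCP at [139.91, 609.157, 214.661] pointing down, gripper open.
Joint ranges: [-3.1, 3.1], [-0.84, 2.19], [0.05, 2.79], [-1.13, 4.28], [0.06, 2.93], [-2.69, 2.69]. Speed limits (rad/s): [2.22, 2.22, 2.79, 3.14, 3.14, 3.14].

### API

Orientations are given as a unit quaternion [w, x, y, z].
In Python, from bench import arm gives the robot as it stands. Calls block until the motion is done:
- arm.move_ptp(position, orientation): joint-space move of the TCP to a pose.
- arm.move_linear(position, orientation=None, speed=150, threshold=None): straight line of the TCP; orientation=None keeps the orientation; speed is the mean speed in mm/s. With threshold (N) it stops when the force on the tool has changed by that much, and returns True; else False.
- arm.set_joints(angles): joint-space move.
- arm.set_gripper(opening, grasp_force=None): finger opening in mm; grasp_force is the grip in N (None keeps the last); returns when the fingers have stopped.
- arm.sleep(seconds).
- arm.ik(position, orientation): joint angles nearest the present ones, or None.
- arm.capture(name): name is "scene" or "top"; returns (picture, depth): 400x640x3 uint8, red, green, blue; 400x640 float32, mm along the optical axis (not along the pixel's ray), 0 where there is no reading.
- arm.camera_params(name): a dict with "intrinsics" (3x3 intrinsics, pixels), "R" (3x3) and "t" (3): a world point X has camera coordinates R X + t. Camera axes: x right, y down, z forward; pixel columns grow to the right and rows downward; lengths in mm; the calibration is good to about 2 mm. A picture is of the moment at which its call begins. camera_params takes no time and is no camera call.
A pose or a line that the arm cannot do raises arm.PlanningError and nothing moves.
- arm.job_done(): hands the job in; it is judged then, once.
Trained networks look in the newest picture that a camera, given by its name, has taken for a name from the list of things; names that differ only in an ending like _2 or _b are one class to them, and where a whole thing is asked for, a point or a joint stands for the part that bears it (a point fixed in the world has none). Each returns a list of dicts, best first, with "confidence" (0 to 1); they miss things now and then, are a little off and sometimes report something else, mostly with a low value. They report only what shows in the picture. A call takes as long as a camera call.
- arm.cut_out(target, camera): "mask" (400x640 bool, what is visible of it) and "extent" ([centre column, centre row, width, height] in pixels, round what is visible of it).
Readings, each from a call of its own:
- arm.get_time(): time.
- arm.get_joints(): joint angles.
- arm.get_dq(): joint speeds.
- arm.get_joint_efforts(): joint torques, N m.
- arm.get_tcp_pos(): TCP position.
- arm.get_orientation(): TCP orientation.
- arm.get_wrist_force(): force on the tool from outside, world axes, zero at the start.
- arm.get_ft_torque(): the same for the moment, N m.
- arm.get_opening(): finger opening in mm.
- arm.get_grasp_force(): force on a finger pad.
Only numpy, scipy, OpenCV 4.12 (cv2) and the standard library are available. Lean on these libraries where they do the work, as an engineer would, in place of code of your own. Each camera call takes 0.05 s, during which the arm holds its last target. There are 200 camera calls.

### The job

The service cover of the thermal cycler is off and leans on the carton. First turn the black wing knob on the deck until the slot of the catch under it faces straight out of the opening (pointer on the index mark); then take the cover by its handle, stand it upright on its bottom edge on the plinth, square in front of the opening, slide it in so that its stud enters the catch, and press it firmly and flat against the foam gasket. Finish while still holding it pressed there, because I will lock the catch myself; leave the bottle, the screwdriver and the tip box where they are.

Things in the scene. Friction and masses are not known exactly. Their poses are not given: they have to be found in the camera images.
- cycler: Fixed cream thermal cycler, 260 mm wide (y), 240 deep. Origin on the bench below the middle of the face of the frame round its service opening; x points into the machine, y along the face, z up. Frame face: plane x 0, z 20 to 160 mm; opening 180 mm wide, z 32 to 145. Deck at z 160 from x 0 to 100 mm, behind it the hood up to z 221.
- plinth (a point): Middle of the front edge of the cycler's grey plinth, at (-65, 0, 20) mm of the cycler, axes as the cycler's. The plinth's flat top (z 20 mm) reaches from here 65 mm in to the frame's face, 260 mm wide. The cover stands on it.
- cam (a joint): Angle of the quarter-turn catch about its vertical axis, rad, counter-clockwise from above. 0: its slot faces straight out of the opening (-x of the cycler), knob pointer on the deck's index mark; 1.57: locked. Starts between 0.9 and 1.5, turns from -0.6 to 1.8, no stop at 0, stays where left (friction 0.04 N m).
- cam_grip (a point): Point on the catch's axis in the black wing knob, at (34, -65, 178) mm of the cycler; axes the cycler's, not turning. Wing: 42 mm long, 10 thick, z 163 to 190 mm, on a steel disc of 42 mm diameter, top z 163. At cam 0 it lies along the cycler's x, white pointer line to -x; at angle q turned by q counter-clockwise from above.
- cam_slot (a point): Centre of the steel cam below the deck behind the opening, at (34, -65, 130) mm of the cycler, axes as the cycler's. Cam 36 mm across, z 118 to 146, hollow, with one slot 18 mm wide in its side for the cover's stud, on the pointer's side. The stud's head enters only with the slot within about 0.2 rad of straight out.
- gasket (a joint): How far the black foam gasket round the opening is squeezed, m: 0 free, 0.005 fully; 2.5 N per mm; a firm press squeezes it 2 to 4 mm. The gasket is an 8 mm wide strip, 182 mm by 128 mm outside (z 24 to 152), standing 7 mm proud of the frame's face (to x -7 mm of the cycler) when free.
- cover: Loose cream sheet-metal cover, 190 mm wide (y), 135 high (z), 3 thick (x), about 0.35 kg. Origin mid bottom edge; z up the sheet, x to its back (stud side), handle and louvres on -x. At the start leans back 0.38 rad on the carton, bottom edge on the bench. In place: axes parallel to the cycler's, origin at y 0, z 20 mm of the cycler, x -8.5 mm where it just touches the gasket.
- cover_handle (a point): Middle of the bar of the cover's steel bow handle: flat-sided bar, 10 mm thick (cover's x), 14 mm high (z), 120 mm long along the cover's y with its posts near the ends, at (-49.5, 0, 105) mm of the cover, i.e. bar centre 48 mm off the outer face. Axes as the cover's.
- cover_stud (a point): Tip of the steel stud on the cover's back, at (35, -65, 110) mm of the cover: neck 5 mm, head 12 mm diameter, 6 mm long at the tip. With the cover on the plinth it is at the height of the cam's slot. To lower the cover on to the plinth with the stud clear of header and gasket, keep the cover's origin at x -60 to -45 mm of the cycler.
- carton: Fixed cardboard carton, 110 mm (x) by 150 mm (y), 70 mm high, on which the cover leans (against its -x top edge). Origin in the middle of its underside.
- bottle: Bystander: amber bottle, 66 mm diameter, 140 mm high, standing. Origin in the middle of its underside.
- screwdriver: Bystander: screwdriver with grey handle, about 200 mm long, lying along its x.
- tipbox: Bystander: grey pipette tip box with clear lid, 82 by 120 mm, 67 mm high. Origin in the middle of its underside.

How it is judged:
By the outcome, as a careful person would: the job done as asked, in the order asked, and still so for the second after the job is handed in, while the arm keeps its last pose, push and grip.
It also fails if it takes over 62 s, if anything falls off the work surface, if the arm or the gripper's body presses on something with over 40 N, if the wrist force passes 120 N, or if a joint passes its speed limit or range.

## Working session

There is one attempt and no reset: what is moved stays moved. The work goes in short steps, each a Python script; the robot and the scene stay as the last script left them, time stands still between calls to the robot, and variables do not carry over. Pictures are saved under pics/ and viewed, at most 10 in all, crops included, and the job is handed in when it is done.

```bash
mkdir -p pics; ls; python3 - <<'E'
from bench import arm
import cv2,numpy as np
for n in ("scene","top"):
    p,d=arm.capture(n); cv2.imwrite(f"pics/{n}0.png",p[:,:,::-1]); np.savez(f"{n}0.npz",p=p,d=d)
    c=arm.camera_params(n); print(n,c["intrinsics"].tolist(),np.round(c["R"],3).tolist(),np.round(c["t"],1), "cam pos",np.round(-c["R"].T@c["t"]))
    for t in ("cycler","cam","cover","cover_handle","carton","bottle","screwdriver","tipbox"):
        r=arm.cut_out(t,n); print(t,[(round(q["confidence"],2),np.round(q["extent"]).tolist()) for q in r][:2])
        if r: np.save(f"m_{n}_{t}.npy",r[0]["mask"])
print(arm.get_time(),arm.get_orientation(),arm.grip_point_offset)
E
```

```text
pics
scene [[486.36258840417185, 0.0, 308.3343318504201], [0.0, 486.36258840417185, 199.9106667734912], [0.0, 0.0, 1.0]] [[-0.24, 0.971, -0.009], [0.636, 0.15, -0.757], [-0.733, -0.187, -0.654]] [ 236.2 -263.  1557.9] cam pos [1366.  101.  822.]
cycler [(0.73, [444.0, 210.0, 194.0, 163.0])]
cam [(0.64, [432.0, 210.0, 18.0, 24.0])]
cover [(0.86, [249.0, 186.0, 53.0, 83.0])]
cover_handle [(0.95, [247.0, 187.0, 50.0, 83.0])]
carton [(0.62, [281.0, 188.0, 49.0, 67.0])]
bottle [(0.95, [367.0, 301.0, 34.0, 66.0])]
screwdriver [(0.78, [284.0, 279.0, 80.0, 46.0]), (0.57, [446.0, 209.0, 192.0, 167.0])]
tipbox [(0.7, [195.0, 171.0, 54.0, 42.0])]
top [[364.0983045165176, 0.0, 314.82499468418933], [0.0, 364.0983045165176, 197.9223177431077], [0.0, 0.0, 1.0]] [[0.159, -0.987, -0.007], [-0.967, -0.155, -0.201], [0.197, 0.038, -0.98]] [-182.2  593.3  882.9] cam pos [ 429. -122.  983.]
cycler [(0.84, [194.0, 226.0, 176.0, 141.0])]
cam [(0.6, [208.0, 180.0, 16.0, 15.0]), (0.53, [384.0, 258.0, 63.0, 65.0])]
cover [(0.83, [384.0, 259.0, 59.0, 71.0])]
cover_handle [(0.64, [384.0, 260.0, 64.0, 70.0])]
carton [(0.76, [361.0, 268.0, 68.0, 72.0]), (0.33, [209.0, 179.0, 19.0, 21.0])]
bottle [(0.86, [270.0, 131.0, 32.0, 39.0])]
screwdriver [(0.57, [337.0, 167.0, 61.0, 36.0]), (0.49, [193.0, 222.0, 180.0, 140.0])]
tipbox [(0.69, [444.0, 293.0, 56.0, 40.0])]
0.9 [1.46803837e-05 1.12649366e-01 9.93634801e-01 4.41354162e-05] 18.8
```

View pics/scene0.png

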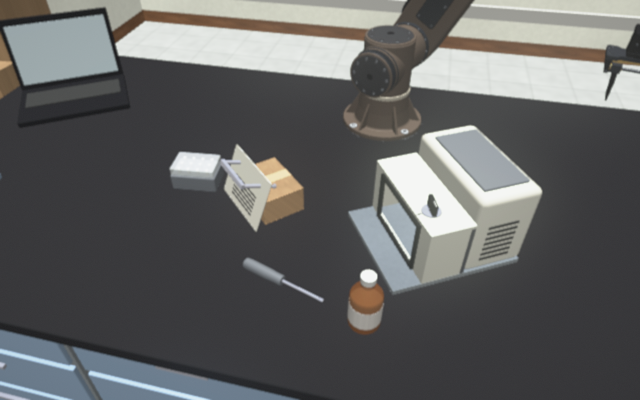

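View pics/top0.png

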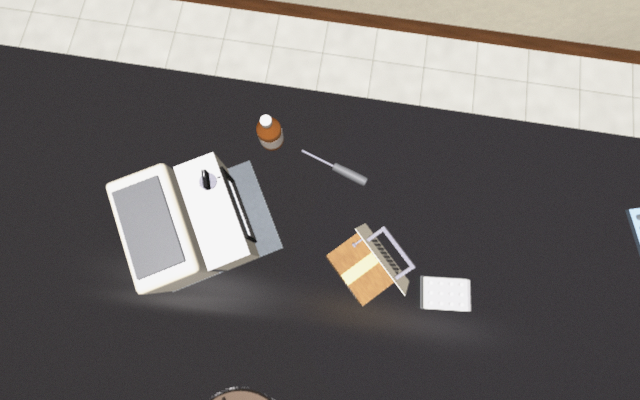

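The pictures show the cycler at the left of the top view, with its opening facing right. The knob is at top pixel (208,180). The cover leans at (384,259) with its handle facing right, away from the carton. The bottle (270,131), screwdriver and tip box are all clear of the cycler and cover. Next I'll fit poses from the depth data.

```bash
cat > h.py <<'E'
import numpy as np,cv2
from bench import arm
def cloud(d,n):
    c=arm.camera_params(n);K=c["intrinsics"];v,u=np.mgrid[:400,:640]
    P=np.stack([(u-K[0,2])/K[0,0]*d,(v-K[1,2])/K[1,1]*d,d],-1)
    return (P-c["t"])@c["R"]
E
python3 - <<'E'
from h import *
for n in("top","scene"):
    z=np.load(n+"0.npz");P=cloud(z["d"],n);ok=z["d"]>0
    M=lambda t:np.load(f"m_{n}_{t}.npy")&ok
    m=cv2.erode(M("cycler").astype(np.uint8),np.ones((3,3)))>0
    m2=M("cycler")
    Q=P[m2]
    hh=np.histogram(Q[:,2],bins=np.arange(0,240,5));print(n,[(int(b),int(a)) for a,b in zip(*hh) if a>150])
    for lo,hi in((152,168),(213,229)):
        q=Q[(Q[:,2]>lo)&(Q[:,2]<hi)][:,:2].astype(np.float32)
        r=cv2.minAreaRect(q);print(lo,np.round(r[0]),np.round(r[1]),round(r[2],1),np.round(cv2.boxPoints(r)).tolist(), len(q))
    # plinth by region: z 12..28 anywhere near cycler
    s=ok&(P[...,2]>12)&(P[...,2]<28)&(np.linalg.norm(P[...,:2]-Q[:,:2].mean(0),axis=-1)<300)
    q=P[s][:,:2].astype(np.float32);r=cv2.minAreaRect(q);print("plinth",len(q),np.round(cv2.boxPoints(r)).tolist())
    q=P[M("cam")];print("cam z",np.round(np.percentile(q[:,2],[5,50,95])),np.round(q[q[:,2]>180].mean(0)),(q[:,2]>180).sum())
    k=q[q[:,2]>180][:,:2]; 
    if len(k)>5: print("wing",cv2.minAreaRect(k.astype(np.float32)))
    q=P[M("cover")]
    # RANSAC plane
    rng=np.random.default_rng(0);best=None
    for _ in range(500):
        a,b,c=q[rng.choice(len(q),3,False)];nn=np.cross(b-a,c-a);L=np.linalg.norm(nn)
        if L<100:continue
        nn/=L;i=abs((q-a)@nn)<3
        if best is None or i.sum()>best.sum():best=i
    s=q[best];c=s.mean(0);nn=np.linalg.svd(s-c)[2][2];nn*=np.sign(nn[2])
    print("cover n",np.round(nn,3),"tilt",round(np.arcsin(nn[2]),3),"yaw of -n",round(np.arctan2(-nn[1],-nn[0]),3),len(q),best.sum())
    hd=np.array([-nn[1],nn[0],0]);hd/=np.linalg.norm(hd);up=np.cross(nn,hd)  ;up*=np.sign(up[2])
    ab=np.c_[(s-c)@hd,(s-c)@up].astype(np.float32)
    r=cv2.minAreaRect(ab);print("rect",r);
    print("corners",np.round([c+x*hd+y*up for x,y in cv2.boxPoints(r)]).tolist())
    o=q[((q-c)@nn)>30];print("handle pts",len(o),np.round(o.mean(0)) if len(o) else 0, np.round(o[((o-c)@hd).argsort()[[0,-1]]]).tolist() if len(o) else 0)
    for t in("bottle","screwdriver","tipbox","carton"):
        q=P[M(t)];print(t,np.round(np.percentile(q,[5,50,95],axis=0)).tolist())
E
```

```text
top [(15, 1111), (20, 1119), (30, 273), (150, 269), (155, 2230), (160, 2603), (200, 153), (205, 270), (210, 1686), (215, 1938), (220, 3719)]
152 [502. 194.] [262. 231.] 31.0 [[330.0, 226.0], [449.0, 28.0], [674.0, 163.0], [555.0, 361.0]] 5065
213 [470. 246.] [253. 133.] 31.2 [[327.0, 237.0], [396.0, 123.0], [612.0, 254.0], [543.0, 368.0]] 6717
plinth 2321 [[278.0, 22.0], [739.0, -73.0], [784.0, 145.0], [323.0, 240.0]]
cam z [161. 170. 191.] [594. 162. 189.] 93
wing ((594.6508178710938, 163.76573181152344), (39.54780197143555, 10.798416137695312), 19.38050079345703)
cover n [ 0.654 -0.655  0.379] tilt 0.388 yaw of -n 2.355 1424 941
rect ((-2.2515029907226562, -11.723655700683594), (144.4384002685547, 192.41781616210938), 89.88321685791016)
corners [[446.0, -366.0, -4.0], [583.0, -231.0, -4.0], [544.0, -192.0, 129.0], [408.0, -327.0, 130.0]]
handle pts 285 [ 515. -298.  119.] [[472.0, -337.0, 113.0], [555.0, -251.0, 114.0]]
bottle [[743.0, 34.0, 18.0], [760.0, 57.0, 94.0], [785.0, 87.0, 140.0]]
screwdriver [[686.0, -207.0, 11.0], [707.0, -161.0, 22.0], [736.0, -89.0, 27.0]]
tipbox [[39
[... 1063 characters left out ...]
9628295898), 22.500457763671875)
cover n [ 0.655 -0.655  0.377] tilt 0.386 yaw of -n 2.357 2331 1901
rect ((-10.216911315917969, -2.3332672119140625), (191.5472869873047, 139.2117919921875), 0.7211172580718994)
corners [[414.0, -329.0, 125.0], [452.0, -365.0, -4.0], [587.0, -229.0, -2.0], [548.0, -193.0, 127.0]]
handle pts 257 [ 527. -295.  118.] [[476.0, -338.0, 119.0], [565.0, -257.0, 116.0]]
bottle [[772.0, 36.0, 9.0], [798.0, 64.0, 84.0], [811.0, 91.0, 138.0]]
screwdriver [[699.0, -209.0, 5.0], [719.0, -158.0, 19.0], [743.0, -72.0, 25.0]]
tipbox [[404.0, -491.0, 7.0], [465.0, -434.0, 56.0], [478.0, -383.0, 67.0]]
carton [[402.0, -253.0, 3.0], [492.0, -193.0, 66.0], [548.0, -145.0, 70.0]]
```

```bash
python3 - <<'E'
import cv2
a=cv2.imread("pics/top0.png")[140:240,160:290];b=cv2.imread("pics/scene0.png")[170:250,380:480]
a=cv2.resize(a,(390*1,300),interpolation=cv2.INTER_CUBIC);b=cv2.resize(b,(375,300),interpolation=cv2.INTER_CUBIC)
cv2.imwrite("pics/knob0.png",cv2.hconcat([a,b]))
E
```

```text
(no output)
```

View pics/knob0.png

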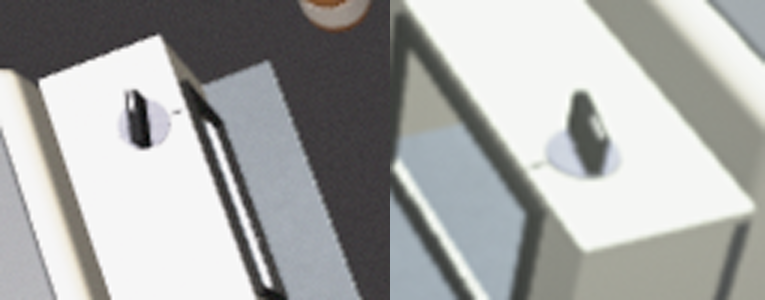

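The wing lies about 80° from the index mark, so cam ≈ 1.4 rad, which is inside the stated range. I'll refine the cycler fit once, then move.

```bash
python3 - <<'E'
from h import *
for n in("top","scene"):
    z=np.load(n+"0.npz");P=cloud(z["d"],n);ok=z["d"]>0
    Q=P[(np.load(f"m_{n}_cycler.npy")|np.load(f"m_{n}_cam.npy"))&ok]
    o=np.array([561.,97.])
    for yaw in np.radians([30.5,31,31.5,32]):
        ex=np.array([-np.sin(yaw),np.cos(yaw)]);ey=-np.array([np.cos(yaw),np.sin(yaw)])
        L=np.c_[(Q[:,:2]-o)@ex,(Q[:,:2]-o)@ey,Q[:,2]]
        dk=L[(L[:,2]>151)&(L[:,2]<165)]
        # front-edge per y-bin, side edges per x-bin
        ys=np.arange(-115,116,10);f=np.array([np.percentile(dk[abs(dk[:,1]-y)<5,0],2) for y in ys])
        xs=np.arange(15,90,10);a=[np.percentile(dk[abs(dk[:,0]-x)<5,1],[1,99]) for x in xs]
        s=np.polyfit(ys,f,1);print(n,round(np.degrees(yaw),1),"front",round(s[1],1),"slope",round(s[0],4),"sides",np.round(np.median(a,0),1),"mid",np.round(np.median(a,0).mean(),1),"zmed",np.median(dk[:,2]).round(1))
    F=L[(L[:,2]>40)&(L[:,2]<135)&(abs(L[:,1])>97)&(abs(L[:,1])<125)&(L[:,0]<15)&(L[:,0]>-15)]
    if len(F)>20: print("face x",np.median(F[:,0]),len(F),np.polyfit(F[:,1],F[:,0],1))
E
```

```text
top 30.5 front 3.1 slope -0.011 sides [-125.4  129.8] mid 2.2 zmed 160.1
top 31.0 front 3.1 slope -0.0023 sides [-126.   129.1] mid 1.5 zmed 160.1
top 31.5 front 3.1 slope 0.0065 sides [-126.4  129. ] mid 1.3 zmed 160.1
top 32.0 front 3.1 slope 0.0154 sides [-127.1  128.6] mid 0.7 zmed 160.1
face x 7.468664717450334 98 [0.01529759 5.97738122]
scene 30.5 front 1.7 slope -0.0125 sides [-129.1  127.2] mid -1.0 zmed 158.0
scene 31.0 front 1.7 slope -0.0038 sides [-129.5  126.6] mid -1.5 zmed 158.0
scene 31.5 front 1.8 slope 0.0049 sides [-129.9  126. ] mid -1.9 zmed 158.0
scene 32.0 front 1.7 slope 0.0135 sides [-130.4  126.3] mid -2.0 zmed 158.0
face x 1.491620641309504 396 [0.01435064 2.67822556]
```

```bash
cat >> h.py <<'E'
from scipy.spatial.transform import Rotation as Ro
YAW=np.radians(31.15);O=np.array([560.1,98.6,0.])
RC=np.c_[[-np.sin(YAW),np.cos(YAW),0],[-np.cos(YAW),-np.sin(YAW),0],[0,0,1.]]  # cycler axes in world
W=lambda p:O+RC@np.asarray(p,float)
def q_of(R): q=Ro.from_matrix(R).as_quat();return [float(v) for v in (q[3],q[0],q[1],q[2])]
def down(phi):  # tool down, y axis at phi
    y=np.array([np.cos(phi),np.sin(phi),0]);z=np.array([0,0,-1.]);return q_of(np.c_[np.cross(y,z),y,z])
def fmt(): return "t",round(arm.get_time(),2),"tcp",np.round(arm.get_tcp_pos(),1),"F",np.round(arm.get_wrist_force(),1),"op",round(arm.get_opening(),1),"j",np.round(arm.get_joints(),2)
E
python3 - <<'E'
from h import *
k=W([34,-65,0]);p0=np.radians(111);p1=YAW
arm.set_gripper(45,25)
arm.move_ptp([*k[:2],260],down(p0));print(fmt())
print(arm.move_linear([*k[:2],167],speed=120,threshold=8),fmt())
arm.set_gripper(0,25);print(fmt())
for a in np.linspace(p0,p1,4)[1:]:
    arm.move_linear([*k[:2],167],down(a),speed=100)
print(fmt(),arm.get_ft_torque(),arm.get_grasp_force())
arm.set_gripper(45);print(fmt())
arm.move_linear([*k[:2],290],speed=250);print(fmt())
arm.move_ptp([500,-150,330],down(np.radians(-45)));print(fmt())
for n in("top","scene"):
    p,d=arm.capture(n);np.savez(n+"1.npz",p=p,d=d)
    r=arm.cut_out("cam",n);P=cloud(d,n)
    if r:
        q=P[r[0]["mask"]];q=q[q[:,2]>178]
        print(n,r[0]["confidence"],cv2.minAreaRect(q[:,:2].astype(np.float32)) if len(q)>5 else 0)
    u,v=(208,180) if n=="top" else (432,208)
    if n=="top": a=cv2.resize(p[v-40:v+40,u-40:u+40],(380,380),interpolation=cv2.INTER_CUBIC)
    else: b=cv2.resize(p[v-40:v+40,u-40:u+40],(380,380),interpolation=cv2.INTER_CUBIC)
cv2.imwrite("pics/knob1.png",cv2.hconcat([a,b])[:,:,::-1])
E
```

```text
('t', 4.17, 'tcp', array([597.9, 162. , 260. ]), 'F', array([-0.4,  0.3,  0.5]), 'op', 45.2, 'j', array([ 0.16,  0.44,  1.51,  0.  ,  1.18, -1.78]))
False ('t', 5.09, 'tcp', array([598.5, 161.5, 167.7]), 'F', array([0.3, 0.2, 0. ]), 'op', 44.9, 'j', array([ 0.16,  0.53,  1.62, -0.  ,  0.98, -1.78]))
('t', 5.75, 'tcp', array([597.3, 163.2, 167.1]), 'F', array([-6. , 11.1,  2. ]), 'op', 10.0, 'j', array([ 0.16,  0.53,  1.63,  0.  ,  0.98, -1.78]))
('t', 7.6, 'tcp', array([597. , 162.1, 167.1]), 'F', array([-6.8,  4.9,  4.5]), 'op', 9.6, 'j', array([ 0.16,  0.53,  1.63,  0.  ,  0.99, -0.39])) [ 0.67116466  1.0298441  -0.03566435] 25.003957450389862
('t', 8.38, 'tcp', array([598.2, 161.3, 167. ]), 'F', array([ 0.5, -0.4, -0.5]), 'op', 44.8, 'j', array([ 0.16,  0.53,  1.63,  0.  ,  0.98, -0.39]))
('t', 9.03, 'tcp', array([597.7, 161.2, 289. ]), 'F', array([-0.8, -0.9, -0.2]), 'op', 45.1, 'j', array([ 0.16,  0.42,  1.47, -0.  ,  1.25, -0.39]))
('t', 10.28, 'tcp', array([ 500.3, -149.4,  329.5]), 'F', array([ 0.3, -0.4,  1.1]), 'op', 45.1, 'j', array([-0.42,  0.24,  1.64,  0.  ,  1.26,  0.37]))
scene 0.84 ((973.8575439453125, 123.53863525390625), (36.12772750854492, 785.060302734375), 84.10701751708984)
```

View pics/knob1.png

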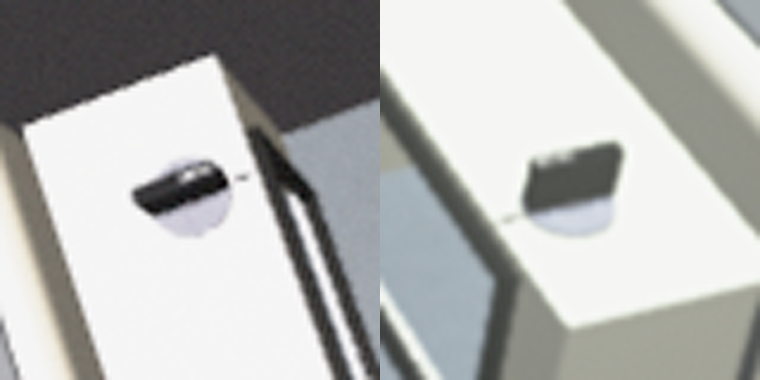

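The wing now lies along the index mark with its pointer side on the mark: top view, wing at (182,185) and mark at (240,177) in the crop. Tool displacement under the grip puts the cycler about 2 mm further in than my fit, so I'll update that. Next is the cover.

```bash
sed -i 's/O=np.array(.*/O=np.array([558.5,100.0,0.])/' h.py; cat >> h.py <<'E'
G=18.8
RT=np.c_[np.cross(-RC[:,0],-RC[:,2]),-RC[:,0],-RC[:,2]]  # tool axes for upright cover in place
def tcp_for(p,R=RT): return (W(np.add(p,[-49.5,0,105]))+G*R[:,2]).tolist()  # cover origin p (cycler) -> tcp
E
python3 - <<'E'
from h import *
t=.381;h=np.array([-.7071,.7071,0]);Z=np.array([0,0,1.])
up=np.sin(t)*h+np.cos(t)*Z;xb=np.cos(t)*h-np.sin(t)*Z
R=np.c_[np.cross(-xb,-up),-xb,-up];q=q_of(R)
H=np.array([520,-299.8,115]);T=H-G*up
pre=tcp_for([-55,0,70]);print(arm.ik(T.tolist(),q),arm.ik(pre,q_of(RT)),arm.ik(tcp_for([-6,0,20]),q_of(RT)))
arm.set_gripper(42,30)
arm.move_ptp((T+90*up).tolist(),q);print(fmt())
print(arm.move_linear(T.tolist(),speed=120,threshold=8),fmt())
arm.set_gripper(0,60);print(fmt(),arm.get_grasp_force())
E
```

```text
[-0.6046952   0.52424903  1.97437715 -0.24808917  0.27563562  0.40708053] [-9.05252154e-02  5.35082991e-01  1.65419942e+00 -4.44089210e-16
  9.52310240e-01  9.36601049e-01] [-2.28413531e-02  5.68810328e-01  1.75697011e+00 -4.44089210e-16
  8.15812216e-01  1.00428491e+00]
('t', 11.6, 'tcp', array([ 501.8, -281.3,  181.8]), 'F', array([-0.8, -0.4,  0. ]), 'op', 42.0, 'j', array([-0.59,  0.35,  1.97, -0.17,  0.45,  0.33]))
False ('t', 12.5, 'tcp', array([ 525.1, -304.7,   98.2]), 'F', array([ 0.1, -0.4, -0.3]), 'op', 42.1, 'j', array([-0.6 ,  0.52,  1.97, -0.25,  0.28,  0.41]))
('t', 13.12, 'tcp', array([ 525.2, -305. ,   97.9]), 'F', array([-0.2, -1. ,  2.6]), 'op', 9.5, 'j', array([-0.6 ,  0.52,  1.97, -0.25,  0.28,  0.41])) 60.000709891319275
```

```bash
cat >> h.py <<'E'
def cover_pose(n,tag):
    p,d=arm.capture(n);np.savez(f"{n}{tag}.npz",p=p,d=d);r=arm.cut_out("cover",n)
    if not r: print(n,"no cover");return p
    q=cloud(d,n)[r[0]["mask"]&(d>0)];rng=np.random.default_rng(0);best=np.zeros(len(q),bool)
    for _ in range(600):
        a,b,c=q[rng.choice(len(q),3,False)];nn=np.cross(b-a,c-a);L=np.linalg.norm(nn)
        if L<300:continue
        i=abs((q-a)@(nn/L))<3
        if i.sum()>best.sum():best=i
    s=(q[best]-O)@RC;c=s.mean(0);nn=np.linalg.svd(s-c)[2][2];nn*=-np.sign(nn[0])
    e=lambda k:np.round(np.percentile(s[:,k],[1,99]),1)
    print(n,r[0]["confidence"],"N",len(s),"normal(cyc)",np.round(nn,3),"x",round(c[0],1),"y",e(1),"z",e(2));return p
E
python3 - <<'E'
from h import *
p=np.array(arm.get_tcp_pos())
arm.move_linear([p[0],p[1],p[2]+115],speed=150);print(fmt())
arm.move_linear(tcp_for([-55,0,75]),q_of(RT),speed=180);print(fmt())
arm.sleep(.3);print(fmt(),arm.get_ft_torque())
a=cover_pose("top","2");b=cover_pose("scene","2")
cv2.imwrite("pics/pre.png",np.hstack([cv2.resize(a[100:300,120:360],(400,333)),cv2.resize(b[80:320,300:540],(333,333))])[:,:,::-1])
E
```

```text
('t', 14.04, 'tcp', array([ 524.7, -304.6,  211.8]), 'F', array([ 0.9, -1. , -4.9]), 'op', 9.8, 'j', array([-0.6 ,  0.36,  1.86, -0.13,  0.55,  0.28]))
('t', 16.03, 'tcp', array([612.4,  10. , 161.4]), 'F', array([ 0.7, -0.2, -3.2]), 'op', 9.8, 'j', array([-0.09,  0.53,  1.65, -0.  ,  0.96,  0.94]))
('t', 16.33, 'tcp', array([612.5,  10.4, 161.3]), 'F', array([ 0.4, -0.4, -3.6]), 'op', 9.5, 'j', array([-0.09,  0.53,  1.65, -0.  ,  0.96,  0.94])) [-0.19225618  0.09196344 -0.02392233]
top 0.62 N 1426 normal(cyc) [-0.023 -0.133  0.991] x 170.8 y [-125.8  -48.1] z [210.9 223.6]
scene 0.78 N 1500 normal(cyc) [-1.    -0.002  0.009] x -58.2 y [-94.3  54.7] z [ 79.1 209.5]
```

View pics/pre.png

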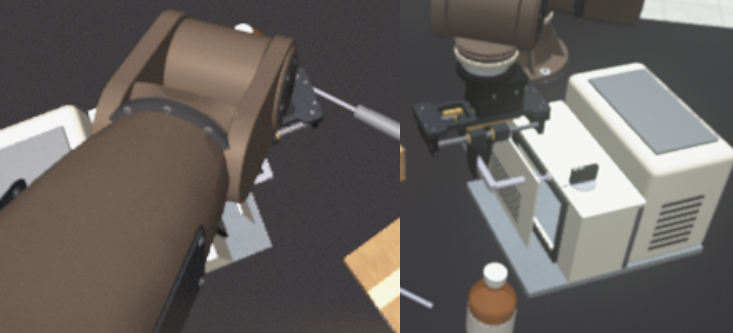

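The scene view shows the cover held upright and square in front of the opening. Its normal is within 0.01 of the cycler's x axis, and its right edge is at y ≈ -94 against an expected -95. Lowering it now.

```bash
python3 - <<'E'
from h import *
q=q_of(RT)
arm.move_linear(tcp_for([-53,0,30]),q,speed=120);print(fmt())
c=arm.move_linear(tcp_for([-53,0,14]),q,speed=25,threshold=5);print(c,fmt())
print("origin z est",arm.get_tcp_pos()[2]+G-105,arm.get_ft_torque())
cover_pose("scene","3")
E
```

```text
('t', 17.06, 'tcp', array([611.8,  12.3, 116.4]), 'F', array([ 0.5,  0.5, -2.8]), 'op', 9.6, 'j', array([-0.09,  0.58,  1.69, -0.  ,  0.87,  0.94]))
True ('t', 17.55, 'tcp', array([612.1,  11.8, 105. ]), 'F', array([ 0.7, -1.1,  3.8]), 'op', 9.2, 'j', array([-0.09,  0.6 ,  1.7 , -0.  ,  0.84,  0.94]))
origin z est 18.83232688215729 [-0.32513249  0.05593634  0.08072099]
scene 0.62 N 1298 normal(cyc) [-1.    -0.002  0.003] x -56.7 y [-94.5  54.4] z [ 21.5 153.1]
```

```bash
python3 - <<'E'
from h import *
q=q_of(RT);z=18.9
for x,s in((-26,50),(-13,25)):
    c=arm.move_linear(tcp_for([x,0,z]),q,speed=s,threshold=8)
    print(c,fmt(),"cyc tcp",np.round(RC.T@(np.array(arm.get_tcp_pos())-O)+[49.5,0,0],1),"Fcyc",np.round(RC.T@arm.get_wrist_force(),1))
    if c:break
p=cover_pose("scene","4")
cv2.imwrite("pics/in.png",cv2.resize(p[120:320,330:550],(770,600)[:2] if 0 else (660,600),interpolation=cv2.INTER_CUBIC)[:,:,::-1])
E
```

```text
True ('t', 17.86, 'tcp', array([611.6,  12.7, 105.3]), 'F', array([ 0.1, -1. ,  0.9]), 'op', 9.6, 'j', array([-0.09,  0.6 ,  1.7 , -0.  ,  0.84,  0.94])) cyc tcp [-52.7  -0.3 105.3] Fcyc [-0.9  0.4  0.9]
scene 0.97 N 1426 normal(cyc) [-1.    -0.004  0.008] x -55.9 y [-95.1  54.9] z [ 17.8 153.8]
```

View pics/in.png

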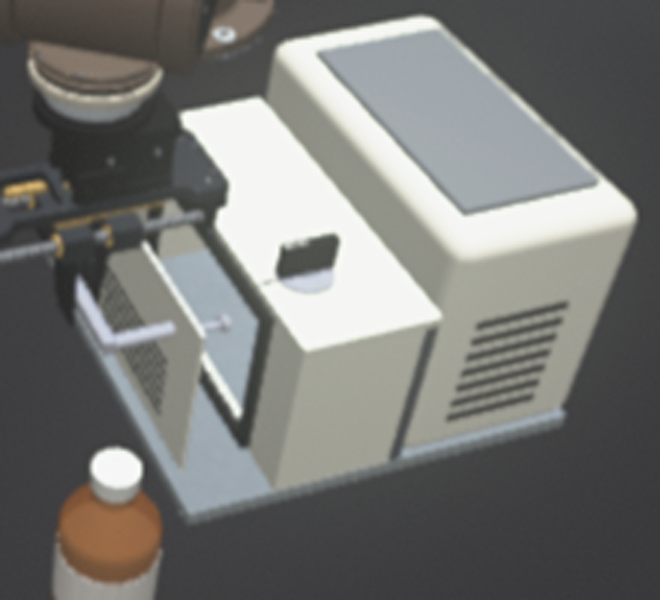

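The cover is standing on the plinth with the stud pointing at the opening. The stop came from the load shifting, not from a jam, so I'll carry on.

```bash
python3 - <<'E'
from h import *
q=q_of(RT);z=18.9
for x,s in((-40,40),(-26,40),(-18,25),(-11,20)):
    c=arm.move_linear(tcp_for([x,0,z]),q,speed=s,threshold=9)
    print(c,fmt()[1],"cyc org",np.round(RC.T@(np.array(arm.get_tcp_pos())-O)+[49.5,0,G-105],1),"Fcyc",np.round(RC.T@arm.get_wrist_force(),1))
    if c:break
cover_pose("scene","5")
E
```

```text
True 18.17 cyc org [-51.3  -0.2  19.2] Fcyc [-2.8 -1.7  2.6]
scene 0.87 N 1392 normal(cyc) [-1.    -0.003  0.011] x -54.5 y [-94.8  54.4] z [ 19.6 153.8]
```

```bash
python3 - <<'E'
from h import *
q=q_of(RT);z=19.4
for x,s in((-46,15),(-40,20),(-32,20),(-26,20),(-20,20),(-15,20),(-11,20)):
    c=arm.move_linear(tcp_for([x,0,z]),q,speed=s,threshold=18)
    print(c,fmt()[1],"cyc org",np.round(RC.T@(np.array(arm.get_tcp_pos())-O)+[49.5,0,G-105],1),"Fcyc",np.round(RC.T@arm.get_wrist_force(),1))
    if c:break
cover_pose("scene","5")
E
```

```text
False 18.81 cyc org [-45.7   0.2  19.1] Fcyc [ 0.1 -0.1 -2.8]
False 19.26 cyc org [-39.8  -0.   19.3] Fcyc [ 0.1  0.1 -3.7]
False 19.81 cyc org [-31.9  -0.   19.4] Fcyc [ 0.8  0.1 -4.1]
False 20.26 cyc org [-25.9  -0.   19.4] Fcyc [-0.4 -0.1 -3.2]
False 20.71 cyc org [-19.9  -0.   19.4] Fcyc [-0.5 -0.8 -3.6]
False 21.11 cyc org [-14.8  -0.   19.4] Fcyc [ 0.5 -0.  -3.7]
False 21.46 cyc org [-10.9  -0.   19.4] Fcyc [ 0.1  0.4 -3.1]
scene 0.92 N 1429 normal(cyc) [-1.    -0.002  0.008] x -14.1 y [-95.1  45.1] z [ 20.8 154. ]
```

The stud is 8 mm into the slot with no side force. Next I'll set it down and press until about 7.5 N.

```bash
python3 - <<'E'
from h import *
q=q_of(RT)
def st():
    arm.sleep(.25)
    F=np.mean([RC.T@arm.get_wrist_force() for _ in range(5)],0);o=RC.T@(np.array(arm.get_tcp_pos())-O)+[49.5,0,G-105]
    print(round(arm.get_time(),2),"org",np.round(o,1),"Fcyc",np.round(F,1),"T",np.round(RC.T@arm.get_ft_torque(),2));return F
arm.move_linear(tcp_for([-11,0,18.8]),q,speed=10);st()
x=-11
while x<2:
    x+=1;arm.move_linear(tcp_for([x,0,18.8]),q,speed=15);F=st()
    if F[0]<-7.:break
cover_pose("scene","6");print(x)
E
```

```text
22.06 org [-11.2  -0.1  19. ] Fcyc [-1.4  1.1  1.5] T [0.39 0.43 0.01]
22.56 org [-10.6  -0.1  19.3] Fcyc [-5.2  2.9  4.1] T [0.63 0.95 0.01]
23.06 org [-9.3 -0.2 19.1] Fcyc [-3.8  1.2  5.8] T [ 0.58  0.89 -0.01]
23.56 org [-8.7 -0.2 19.4] Fcyc [-7.   4.2  6.7] T [ 0.8   1.35 -0.03]
scene 0.73 N 1434 normal(cyc) [-1.    -0.002  0.014] x -12.1 y [-94.7  46.3] z [ 19.3 153. ]
-8
```

```bash
cat >> h.py <<'E'
def st():
    arm.sleep(.25)
    F=np.mean([RC.T@arm.get_wrist_force() for _ in range(5)],0);o=RC.T@(np.array(arm.get_tcp_pos())-O)+[49.5,0,G-105]
    print(round(arm.get_time(),2),"org",np.round(o,1),"Fcyc",np.round(F,1),"T",np.round(RC.T@arm.get_ft_torque(),2));return F
E
python3 - <<'E'
from h import *
q=q_of(RT)
for z in(19.1,19.4): arm.move_linear(tcp_for([-9,0,z]),q,speed=10);st()
cover_pose("scene","6")
for x in(-8,-7,-6):
    arm.move_linear(tcp_for([x,0,19.3]),q,speed=15);F=st()
    if F[0]<-8:break
cover_pose("scene","6")
E
```

```text
24.17 org [-9.   0.  19.1] Fcyc [-3.2  2.2  3.6] T [ 0.55  0.68 -0.01]
24.67 org [-8.7  0.1 19.1] Fcyc [-0.2 -0.3 -2.3] T [0.14 0.09 0.02]
scene 0.69 N 1422 normal(cyc) [-1.    -0.003  0.007] x -11.8 y [-94.7  48. ] z [ 21.5 153.7]
25.27 org [-8.   0.  19.3] Fcyc [ 0.3  1.4 -3.6] T [ 0.16  0.28 -0.05]
25.77 org [-7.1  0.  19.3] Fcyc [-3.5  0.  -4.3] T [0.28 0.54 0.01]
26.27 org [-6.1 -0.  19.3] Fcyc [-5.  -0.  -5.9] T [0.26 0.96 0.02]
scene 0.56 N 1406 normal(cyc) [-1.    -0.002  0.008] x -9.2 y [-94.7  45.9] z [ 20.9 153.3]
```

```bash
python3 - <<'E'
from h import *
z=np.load("scene0.npz");L=((cloud(z["d"],"scene")-O)@RC)[(z["d"]>0)]
F=L[(L[:,2]>35)&(L[:,2]<150)&(L[:,1]>-127)&(L[:,1]<-98)&(abs(L[:,0]+2)<6)]
A=np.c_[F[:,1:],np.ones(len(F))];s=np.linalg.lstsq(A,F[:,0],rcond=None)[0];print("face: dx/dy,dx/dz",s,len(F))
q=q_of(RT)
for x in(-6,-5,-4.4):
    arm.move_linear(tcp_for([x,0,19.0]),q,speed=15);F=st()
    if F[0]<-8:break
cover_pose("scene","7")
E
```

```text
face: dx/dy,dx/dz [ 0.00640796  0.00143483 -0.51684177] 352
26.87 org [-6.1 -0.  19.1] Fcyc [-4.6  0.8 -3.5] T [ 0.32  0.93 -0.  ]
27.37 org [-5.3 -0.  19.1] Fcyc [-6.5  1.3 -4.3] T [ 0.34  1.19 -0.05]
27.87 org [-4.9 -0.  19.1] Fcyc [-8.1  1.3 -5.7] T [0.45 1.27 0.05]
scene 0.74 N 1445 normal(cyc) [-1.    -0.003  0.004] x -7.9 y [-95.1  46.3] z [ 19.8 153.5]
```

```bash
python3 - <<'E'
from h import *
q=q_of(RT)
for z in(18.8,18.6,18.4):
    arm.move_linear(tcp_for([-4.6,0,z]),q,speed=10);F=st()
    if F[2]>-1.5:break
arm.sleep(.5);st();p=cover_pose("scene","8");print(arm.get_grasp_force())
cv2.imwrite("pics/end.png",cv2.resize(p[120:320,330:550],(660,600),interpolation=cv2.INTER_CUBIC)[:,:,::-1])
E
```

```text
28.47 org [-5.  -0.  19.1] Fcyc [-7.3  2.  -2.5] T [0.45 1.27 0.  ]
28.97 org [-5.1 -0.1 19. ] Fcyc [-7.4  1.1 -1.8] T [0.56 1.23 0.04]
29.47 org [-5.1 -0.1 19. ] Fcyc [-7.5  2.5 -0.4] T [ 0.56  1.14 -0.01]
30.22 org [-5.1 -0.1 19. ] Fcyc [-6.9  2.1  0. ] T [ 0.58  1.23 -0.  ]
scene 0.82 N 1464 normal(cyc) [-1.    -0.003  0.005] x -8.2 y [-94.9  48. ] z [ 18.1 153.7]
59.99978184700012
```

View pics/end.png

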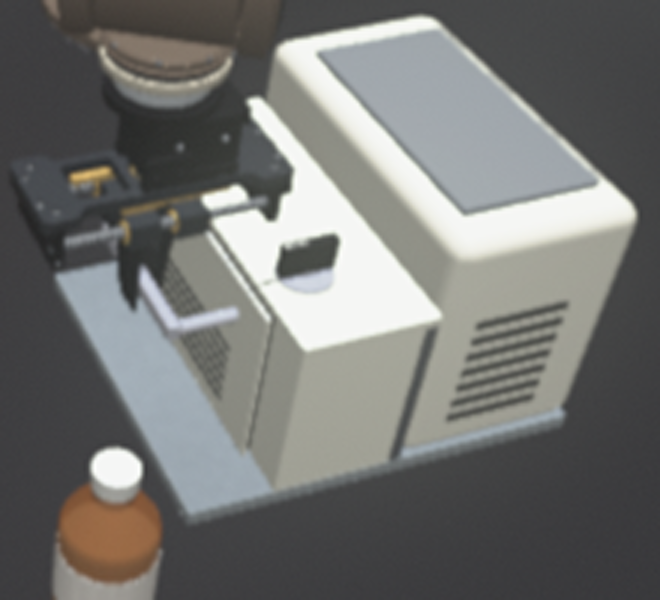

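The picture shows the cover upright and flat on the gasket with its edge parallel to the frame (about (258,380)). The knob at (308,262) is still on its mark. The press is about 7 N, roughly 3 mm of squeeze.

```bash
python3 -c "
from h import *
print(arm.job_done(),arm.get_time())"
```

```text
the job is handed in; nothing more can be done
the job is handed in; nothing more can be done
```

The job is handed in: the knob is on its index mark, and the cover stands on the plinth with its stud in the catch. It is still held against the gasket at about 7 N, roughly 3 mm of squeeze; the bottle, screwdriver and tip box were not touched, and about 30 s of the 62 s were used.

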